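# Find the heavier clock weight and hold it out

### The job

Two brass clock weights on the wooden tray look the same, but one has the heavier filling: lift each of them a few centimetres clear of the tray in turn, gripping gently (under 40 N, the thin shells dent) and setting down softly, to feel which is the heavier. The lighter one must end up standing upright on its own felt spot, let go; the heavier one is to be held out, upright and still, centred over the round green mat with its underside about 12 cm above it, and the program finishes while still holding it there. Do not tip over the weights or disturb anything else on the bench.

Things in the scene. Friction and masses are not known exactly. Their poses are not given: they have to be found in the camera images.
- weight_left: Brass clock weight, loose, on the left (tray's +y) spot: upright cylinder 44 mm diameter, 80 mm tall; nut and eyelet (12 mm wide) on top end 94 mm above the underside. Origin: centre of underside, z up its axis. Thin shell (dents above 40 N grip per finger), hidden filling that may shift 2 mm. Looks like the other; one weighs 0.5 to 0.7 kg, the other 0.25 to 0.31 kg, drawn anew each time.
- weight_right: Brass clock weight, loose, on the right (tray's -y) spot: upright cylinder 44 mm diameter, 80 mm tall; nut and eyelet (12 mm wide) on top end 94 mm above the underside. Origin: centre of underside, z up its axis. Thin shell (dents above 40 N grip per finger), hidden filling that may shift 2 mm. Looks like the other; one weighs 0.5 to 0.7 kg, the other 0.25 to 0.31 kg, drawn anew each time.
- tray: Flat dark-wood board without a rim, fixed to the bench, 130 mm (its x) by 240 mm (its y) by 12 mm thick, with two round blue felt spots 72 mm in diameter. Origin at the centre of its underside, on the bench. Its yaw differs by up to 0.35 rad; it may be left or right of the robot's centre line.
- spot_left (a point): Centre of the left felt spot (+65 mm along the tray's y), on the tray's top face, 12 mm above the bench; place of weight_left.
- spot_right (a point): Centre of the right felt spot (-65 mm along the tray's y), on the tray's top face, 12 mm above the bench; place of weight_right.
- mat: Round green bench mat, 110 mm in diameter, 4 mm thick, fixed. Origin at the centre of its underside.
- mat_top (a point): Centre of the green mat's top face, 4 mm above the bench; z up.
- pot: Bystander: small yellow plastic oil pot, 28 mm diameter, 22 mm tall, standing on the tray midway between the weights. Origin at the centre of its underside.
- loupe: Bystander: black eye loupe standing near the mat, 38 mm diameter, 34 mm tall. Origin at the centre of its underside.
- blower: Bystander: orange dust blower bulb standing near the mat, 60 mm diameter, 86 mm tall with its nozzle. Origin at the centre of its underside.
- screwdriver: Bystander: screwdriver lying near the robot, 170 mm long, origin near its middle, x along it.
- jar: Bystander: glass jar with a metal lid standing beyond the mat, 76 mm diameter, 74 mm tall. Origin at the centre of its underside.

How it is judged:
By the outcome, as a careful person would: the job done as asked, in the order asked, and still so for the second after the job is handed in, while the arm keeps its last pose, push and grip.
It also fails if it takes over 72 s, if anything falls off the work surface, if the arm or the gripper's body presses on something with over 40 N, if the wrist force passes 120 N, or if a joint passes its speed limit or range.

### The arm

A 7-joint arm with a two-finger parallel gripper is mounted at the origin on the work surface. World frame = base frame: x ahead of the robot, y to its left, z up, the work surface at z = 0. Lengths are in m, angles in rad, forces in N, time in s.
With the tool pointing down it reaches from about 0.35 to 0.9 m from the base axis. Payload 8.1 kg.
Tool frame: the origin (TCP) lies midway between the tips of the shut fingers; the grasp point (between the pads) lies arm.tcp_to_grasp behind it (arm.tcp_to_grasp is the distance from the TCP to the grasp point, in m); z points along the fingers, y is the line along which they close (so a half turn about z gives the same grasp; the last joint's range is limited). The gripper opens to 92 mm and grips with 3 to 60 N. Pads are 19 mm wide; open, the fingers measure 130 mm over their backs; the gripper's body (75 mm by 190 mm) begins 47 mm behind the grasp point.
Start: joints at [1.199, 0.434, 0.025, 1.573, -0.012, 1.134, -0.075], TCP at [0.166, -0.603, 0.227] pointing down, gripper open.
Joint ranges: [-2.62, 2.62], [-0.44, 2.09], [-1.27, 1.32], [0.08, 2.57], [-1.32, 4.46], [0.12, 2], [-2.74, 2.74]. Speed limits (rad/s): [2.22, 2.22, 3.01, 3.01, 3.14, 3.14, 3.14].

### API

Orientations are given as a rotation vector (axis times angle).
In Python, from cell import observe, get_image, arm gives the robot as it stands. The module is installed in compiled form; this text tells all that it offers.
- The arm moves only by the tool drive_tool, never from a script. Its argument "steps" is a list of rows, each a list of 5 numbers: the closure, from 0 (fully open) to 1 (shut), then the shift along the world's x, y, z in mm, then the turn about the world's z in rad. In form: [[hand, x, y, z, roll], ...]. A call has 1 to 20 rows; each row shifts and turns the commanded pose from where the row before left it; what a row does not reach is not made up. A row lasts 1/12 s, in which the tool goes at most 41.7 mm and 7.16 degrees, less where a joint would pass 70% of its speed; a pose out of reach is approached as far as the arm can. A call with a gripper value outside its range is refused whole. The fingers move at their own pace and stop on an object; "grip_force" is the grip in N (left out, the last holds). Time passes only in rows, so rows that do not move let the fingers close. It gives the time, the measured TCP pose, the force, the opening and the grip force at its end, in the units of the state.
- observe(): the state, without advancing time (a new reading comes with each control period).
- get_image(name): name is "scene" or "top"; returns a dict with "image" (420x560x3 uint8, red, green, blue), "vfov" (degrees; the focal length in pixels is half the picture's height over the tangent of half this angle, whatever the lens; pixels are square), "cx", "cy" (the principal point, pixels), "k1" (the pictures are not rectified: a ray, as slopes to the right and down, at radius r is drawn at 1 + k1 r^2 times it, then the intrinsics apply), "xyz" and "attitude" of the camera in the world. Camera axes: x right, y down, z forward; pixel columns grow to the right and rows downward; lengths in m; the calibration is good to about 2 mm. A picture is of the moment at which its call begins. There is no depth.
- arm.sign_off(): hands the job in; it is judged then, once.
The state is a dict: "clock": time; "joints": joint angles; "dq": joint speeds; "joint_efforts": joint torques, N m; "position": TCP position; "ee_rot": TCP orientation; "force": force on the tool from outside, world axes, zero at the start; "ft_torque": the same for the moment, N m; "width": opening from 0.0 (shut) to 1.0 (fully open); "gripper_force": force on a finger pad.
Only numpy, scipy, OpenCV 4.12 (cv2) and the standard library are available. Lean on these libraries where they do the work, as an engineer would, in place of code of your own. Each camera call takes 0.05 s, during which the arm holds its last target. There are 200 camera calls.

## Working session

There is one attempt and no reset: what is moved stays moved. The work goes in short steps, Python scripts to look and compute and a tool call to move; the robot and the scene stay as the last step left them, time stands still between calls to the robot, and variables do not carry over. Pictures are saved under pics/ and viewed, at most 10 in all, crops included, and the job is handed in when it is done.

Besides the shell and the picture viewer there is one more tool, called after "Emit:" by a JSON object that holds its "fn" and its "kwargs", one argument or row to a line. drive_tool: Moves the arm, as the interface text tells. Its arguments: {"type":"object","properties":{"steps":{"type":"array"},"grip_force":{"type":"number"}},"required":["steps"]}

```bash
mkdir -p pics
cat > h.py <<'E'
import numpy as np, cv2
from cell import observe, get_image, arm
from scipy.spatial.transform import Rotation as R
def cam(name):
    d=get_image(name); return d
def K(d):
    h,w=d["image"].shape[:2]; f=h/2/np.tan(np.radians(d["vfov"])/2)
    return np.array([[f,0,d["cx"]],[0,f,d["cy"]],[0,0,1.]])
def rot(d):
    a=np.array(d["attitude"],float)
    return a if a.shape==(3,3) else R.from_rotvec(a).as_matrix()
def ray(d,px):
    p=cv2.undistortPoints(np.array(px,float).reshape(-1,1,2),K(d),np.array([d["k1"],0,0,0.])).reshape(-1,2)
    return np.c_[p,np.ones(len(p))]@rot(d).T
def onplane(d,px,z):
    v=ray(d,px); o=np.array(d["xyz"]); return o+v*((z-o[2])/v[:,2])[:,None]
E
python3 - <<'E'
from h import *
for n in("scene","top"):
    d=cam(n); cv2.imwrite(f"pics/{n}0.png",d["image"][:,:,::-1])
    print({k:v for k,v in d.items() if k!="image"})
print(observe(),arm.tcp_to_grasp)
E
```

```text
{'vfov': 49.60594458827538, 'cx': 271.55585944080076, 'cy': 204.08406914709195, 'k1': 0.0022421561038609775, 'xyz': array([0.92277478, 0.14454344, 0.88257888]), 'attitude': array([-1.64492971, -2.24837375,  0.57261903])}
{'vfov': 42.492142068954074, 'cx': 271.35495101643244, 'cy': 203.33746023020817, 'k1': -0.16516994825039524, 'xyz': array([0.29908122, 0.02200156, 1.37020908]), 'attitude': array([-2.16978828,  2.13708648, -0.14900759])}
{'clock': 0.1, 'joints': array([ 1.19938738,  0.43515761,  0.02498029,  1.57401341, -0.01161082,
        1.13402627, -0.07509161]), 'dq': array([-4.50712014e-04, -1.45653702e-03, -1.06063951e-04, -2.15263089e-03,
        1.03688371e-04, -7.66485701e-05, -2.94868189e-04]), 'joint_efforts': array([ 3.55685013e-03, -6.69127464e+01,  9.88464430e-01, -3.15149403e+01,
       -6.04372378e-02,  3.74256622e-02,  1.54255480e-05]), 'position': array([ 0.16581098, -0.60211217,  0.22601804]), 'ee_rot': array([-3.11186333e+00, -4.20671478e-01,  5.01043719e-04]), 'force': array([ 0.46672559,  1.02237253, -0.41909924]), 'ft_torque': array([ 0.03498959, -0.02211672, -0.01757415]), 'gripper_force': 0.0, 'width': 0.9982543940253019} 0.0188
```

View pics/scene0.png

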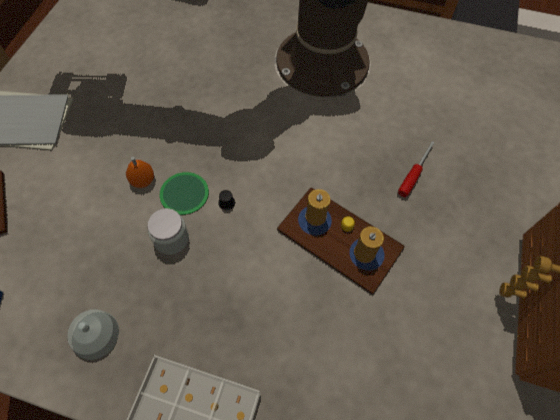

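View pics/top0.png

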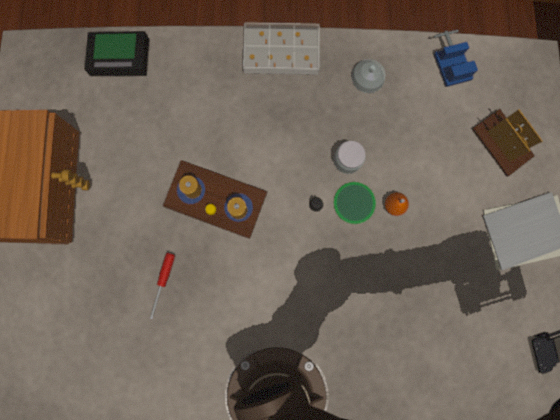

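Scene: the tray is at (340,238) with the weights' tops at (319,198) and (371,237), and the green mat is at (184,193). Top: the tray is at (215,200), with weights at (188,184) and (237,206), the pot at (210,210), mat at (354,203), loupe at (316,204), blower at (397,204) and jar at (350,156).

```bash
cat > m.py <<'E'
from h import *
def big(m):
    n,l,s,c=cv2.connectedComponentsWithStats(m.astype(np.uint8)); return l==1+np.argmax(s[1:,4])
def box(shape,b):
    m=np.zeros(shape[:2],bool); m[b[1]:b[3],b[0]:b[2]]=1; return m
def measure(verbose=True):
    for n,tb,mb,wb in(("top",(155,150,275,245),(325,175,380,230),[(172,168,207,210),(222,190,256,226)]),
                   ("scene",(270,180,410,300),(155,165,212,218),[(302,184,334,230),(354,223,388,268)])):
        d=cam(n); im=d["image"]; hsv=cv2.cvtColor(im,cv2.COLOR_RGB2HSV); H,S,V=[hsv[:,:,i].astype(int) for i in range(3)]
        g=big((H>45)&(H<85)&(S>90)&box(im.shape,mb)); ys,xs=np.nonzero(g)
        P=onplane(d,np.c_[xs,ys],.004)[:,:2].astype(np.float32); c,r=cv2.minEnclosingCircle(P); print(n,"mat",c,r,P.mean(0))
        t=big((S>75)&box(im.shape,tb)); ys,xs=np.nonzero(t)
        P=onplane(d,np.c_[xs,ys],.012)[:,:2].astype(np.float32)
        # low pixels only: tray colour (dark brown)+blue
        ok=((V<110)|(abs(H-110)<20))[ys,xs]; rc=cv2.minAreaRect(P[ok]*1000); print(n,"tray",rc)
        bl=(H>100)&(H<130)&(S>80)&box(im.shape,tb)
        for b in wb:
            w=big((H>12)&(H<32)&(S>90)&(V>95)&box(im.shape,b)); ys,xs=np.nonzero(w)
            print(n,"brass",xs.min(),xs.max(),ys.min(),ys.max(),w.sum(),"centroid",xs.mean(),ys.mean(),onplane(d,[[xs.mean(),ys.mean()]],.092))
        cv2.imwrite(f"pics/c_{n}.png",cv2.resize(im[tb[1]:tb[3],tb[0]:tb[2],::-1],None,fx=5 if n=="top" else 4,fy=5 if n=="top" else 4,interpolation=cv2.INTER_CUBIC))
measure()
E
python3 m.py
```

```text
top mat (0.48991987109184265, -0.19417524337768555) 0.05407283082604408 [ 0.4893451  -0.19395047]
top tray ((493.3587646484375, 163.32919311523438), (237.79518127441406, 128.97584533691406), 70.65061950683594)
top brass 179 197 175 195 270 centroid 188.07037037037037 184.71851851851852 [[0.5141722  0.21972441 0.092     ]]
top brass 227 246 197 216 279 centroid 236.3978494623656 206.72759856630825 [[0.46259276 0.10187279 0.092     ]]
scene mat (0.4937938451766968, -0.1932949423789978) 0.05487878620624542 [ 0.49354497 -0.1928533 ]
scene tray ((499.3940734863281, 163.61331176757812), (239.52198791503906, 133.0911865234375), 70.63996124267578)
scene brass 308 330 189 208 321 centroid 318.7289719626168 198.404984423676 [[0.46745256 0.10261231 0.092     ]]
scene brass 360 383 226 247 371 centroid 371.6846361185984 236.61725067385444 [[0.51791026 0.22037157 0.092     ]]
```

View pics/c_top.png

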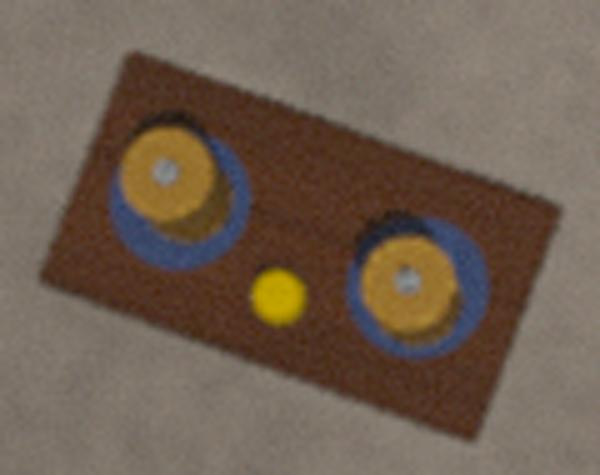

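View pics/c_scene.png

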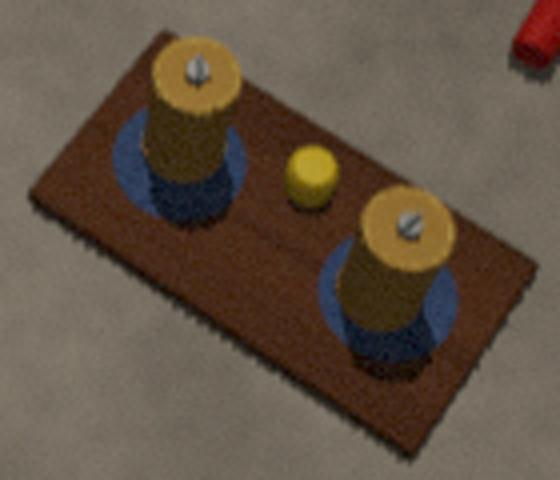

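Emit:
{"fn": "drive_tool", "kwargs": {
  "steps": [
    [0,15,35,0,0.048],
    [0,15,35,0,0.048],
    [0,15,35,0,0.048],
    [0,15,35,0,0.048],
    [0,15,35,0,0.048],
    [0,15,35,0,0.048],
    [0,15,35,0,0.048],
    [0,15,35,0,0.048],
    [0,15,35,0,0.048],
    [0,15,35,0,0.048],
    [0,15,35,0,0.048],
    [0,15,35,0,0.048],
    [0,15,35,0,0.048],
    [0,15,35,0,0.048],
    [0,15,35,0,0.048],
    [0,15,35,0,0.048],
    [0,15,35,0,0.048],
    [0,15,35,0,0.048],
    [0,14,37,0,0.05],
    [0,15,37,0,0.05]
  ],
  "grip_force": 20
}}

```text
clock: 1.87
position: [0.4652, 0.1031, 0.2268]
ee_rot: [2.562, 1.818, 0.0]
force: [0.6, -0.6, 0.2]
width: 1.003
gripper_force: 0.0
```

Emit:
{"fn": "drive_tool", "kwargs": {
  "steps": [
    [0,0,0,0,0],
    [0,0,0,0,0],
    [0,0,0,0,0],
    [0,0,0,0,0]
  ]
}}

```text
clock: 2.2
position: [0.4646, 0.1001, 0.2265]
ee_rot: [2.565, 1.813, -0.002]
force: [0.6, -0.2, 1.0]
width: 0.997
gripper_force: 0.0
```

Emit:
{"fn": "drive_tool", "kwargs": {
  "steps": [
    [0,0,2,-15,0],
    [0,0,0,-15,0],
    [0,0,0,-15,0],
    [0,0,0,-15,0],
    [0,0,0,-15,0],
    [0,0,0,-15,0],
    [0,0,0,-15,0],
    [0,0,0,-12,0],
    [0,0,0,-12,0],
    [0,0,0,-12,0],
    [0,0,0,-12,0],
    [0,0,0,-12,0],
    [0,0,0,-12,0],
    [0,0,0,0,0],
    [0,0,0,0,0],
    [0,0,0,0,0]
  ]
}}

```text
clock: 3.53
position: [0.4653, 0.1028, 0.0504]
ee_rot: [2.564, 1.814, 0.001]
force: [0.3, 0.8, 0.4]
width: 0.998
gripper_force: 0.0
```

Run:
```python
from h import *
for n,b in(("top",(190,160,285,255)),("scene",(270,130,400,270))):
    im=cam(n)["image"][b[1]:b[3],b[0]:b[2],::-1]; cv2.imwrite(f"pics/g_{n}.png",cv2.resize(im,None,fx=4,fy=4,interpolation=cv2.INTER_CUBIC))
s=observe(); print(s["position"],s["force"])
```

```text
[0.46551952 0.10317595 0.05056863] [1.48658589 0.48368137 0.07030943]
```

View pics/g_scene.png

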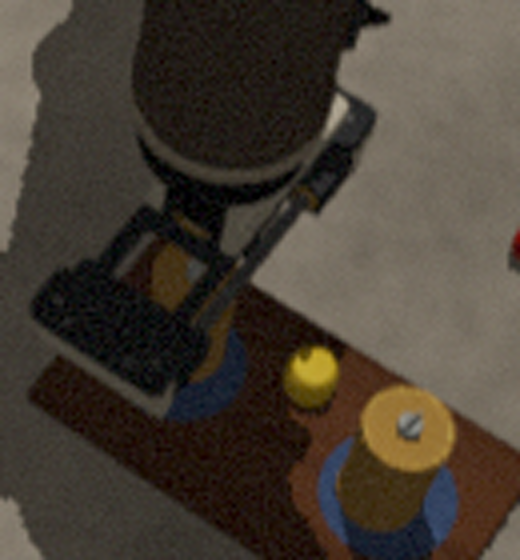

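The scene crop shows the right weight standing between the open fingers, with the pot at (310,375) and the left weight at (405,450) clear. I'll close slowly.

Emit:
{"fn": "drive_tool", "kwargs": {
  "steps": [
    [0.2,0,0,0,0],
    [0.3,0,0,0,0],
    [0.36,0,0,0,0],
    [0.4,0,0,0,0],
    [0.42,0,0,0,0],
    [0.44,0,0,0,0],
    [0.44,0,0,0,0],
    [0.46,0,0,0,0],
    [0.47,0,0,0,0],
    [0.48,0,0,0,0],
    [0.48,0,0,0,0]
  ]
}}

```text
clock: 4.55
position: [0.4649, 0.1034, 0.0497]
ee_rot: [2.563, 1.816, -0.0]
force: [-0.2, -0.7, 0.1]
width: 0.518
gripper_force: 0.0
```

Emit:
{"fn": "drive_tool", "kwargs": {
  "steps": [
    [0.49,0,0,0,0],
    [0.5,0,0,0,0],
    [0.51,0,0,0,0],
    [0.52,0,0,0,0],
    [0.53,0,0,0,0],
    [0.54,0,0,0,0],
    [0.55,0,0,0,0],
    [0.55,0,0,0,0],
    [0.55,0,0,0,0]
  ]
}}

```text
clock: 5.3
position: [0.4647, 0.1035, 0.0497]
ee_rot: [-2.563, -1.816, 0.0]
force: [-2.5, 0.7, 1.9]
width: 0.483
gripper_force: 20.0
```

Emit:
{"fn": "drive_tool", "kwargs": {
  "steps": [
    [0.6,0,0,0,0],
    [0.6,0,0,0,0],
    [0.6,0,0,2,0],
    [0.6,0,0,3,0],
    [0.6,0,0,5,0],
    [0.6,0,0,6,0],
    [0.6,0,0,6,0],
    [0.6,0,0,6,0],
    [0.6,0,0,6,0],
    [0.6,0,0,6,0],
    [0.6,0,0,6,0],
    [0.6,0,0,4,0],
    [0.6,0,0,0,0],
    [0.6,0,0,0,0],
    [0.6,0,0,0,0],
    [0.6,0,0,0,0]
  ],
  "grip_force": 25
}}

```text
clock: 6.63
position: [0.4647, 0.1033, 0.0994]
ee_rot: [-2.563, -1.816, 0.001]
force: [-0.0, 0.5, -2.3]
width: 0.482
gripper_force: 25.0
```

```bash
cat > f.py <<'E'
from h import *
F=[]
for _ in range(6): cam("top"); F.append(observe()["force"])
s=observe(); print(np.mean(F,0),np.std(F,0),s["position"],s["width"],s["gripper_force"],s["ft_torque"])
E
python3 f.py
```

```text
[-0.32131088  0.26563429 -2.66117341] [0.63603815 0.46294343 0.63104273] [0.46490129 0.103398   0.09962531] 0.47753883032550454 24.999404847621918 [ 0.00539497 -0.09290308  0.02932414]
```

About 2.7 N, so roughly 0.27 kg: this is the light one. I'll set it back, 5 mm nearer the spot's centre.

Emit:
{"fn": "drive_tool", "kwargs": {
  "steps": [
    [0.6,2,0,-3,0],
    [0.6,2,0,-5,0],
    [0.6,1,0,-6,0],
    [0.6,0,0,-6,0],
    [0.6,0,0,-6,0],
    [0.6,0,0,-6,0],
    [0.6,0,0,-6,0],
    [0.6,0,0,-4,0],
    [0.6,0,0,-2,0],
    [0.6,0,0,-1.5,0],
    [0.6,0,0,-1,0],
    [0.6,0,0,-1,0],
    [0.6,0,0,-0.5,0],
    [0.6,0,0,-0.5,0],
    [0.6,0,0,-0.5,0],
    [0.6,0,0,0,0],
    [0.6,0,0,0,0]
  ]
}}

```text
clock: 8.35
position: [0.47, 0.1034, 0.0508]
ee_rot: [2.563, 1.816, 0.0]
force: [-0.7, -0.0, -2.6]
width: 0.483
gripper_force: 25.0
```

```bash
python3 f.py
```

```text
[ 0.15545992 -0.41945117 -2.67320438] [0.6077388  0.47492152 0.4202035 ] [0.46996665 0.10343546 0.05075935] 0.48599525053044546 24.999308735132217 [-0.00042293 -0.06904846  0.03866597]
```

Emit:
{"fn": "drive_tool", "kwargs": {
  "steps": [
    [0.6,0,0,-0.3,0],
    [0.6,0,0,-0.3,0],
    [0.6,0,0,-0.3,0],
    [0.6,0,0,-0.3,0],
    [0.6,0,0,0,0],
    [0.6,0,0,0,0]
  ]
}}

```text
clock: 9.15
position: [0.47, 0.1035, 0.0497]
ee_rot: [2.563, 1.816, 0.0]
force: [-1.5, -0.0, 1.7]
width: 0.479
gripper_force: 25.0
```

```bash
python3 f.py
```

```text
[-1.3255399  -0.52796883  4.33604716] [0.66053344 0.53396924 0.70209943] [0.46993658 0.10345539 0.04967392] 0.4807646975110638 25.00109100714326 [-0.12846959  0.33981081  0.02629346]
```

Emit:
{"fn": "drive_tool", "kwargs": {
  "steps": [
    [0.53,0,0,0,0],
    [0.5,0,0,0,0],
    [0.47,0,0,0,0],
    [0.44,0,0,0,0],
    [0.38,0,0,0,0],
    [0.25,0,0,0,0],
    [0.1,0,0,0,0],
    [0,0,0,0,0],
    [0,0,0,0,0],
    [0,0,0,3,0],
    [0,0,0,7,0],
    [0,0,0,12,0],
    [0,0,0,16,0],
    [0,0,0,16,0],
    [0,0,0,16,0],
    [0,0,0,16,0],
    [0,0,0,10,0],
    [0,0,0,0,0]
  ],
  "grip_force": 5
}}

```text
clock: 10.95
position: [0.4712, 0.1039, 0.1478]
ee_rot: [2.562, 1.815, 0.005]
force: [0.8, 0.4, 0.5]
width: 1.003
gripper_force: 0.0
```

Emit:
{"fn": "drive_tool", "kwargs": {
  "steps": [
    [0,4,10,0,0],
    [0,6,16,0,0],
    [0,6,16,0,0],
    [0,6,16,0,0],
    [0,6,16,0,0],
    [0,6,16,0,0],
    [0,6,14,0,0],
    [0,6,12.5,0,0],
    [0,0,0,0,0],
    [0,0,0,0,0],
    [0,0,0,0,0]
  ],
  "grip_force": 25
}}

```text
clock: 11.87
position: [0.5155, 0.2193, 0.1448]
ee_rot: [2.564, 1.816, -0.002]
force: [-0.2, 0.3, 0.1]
width: 1.001
gripper_force: 0.0
```

```bash
python3 f.py
python3 - <<'E'
from h import *
im=cam("scene")["image"]; cv2.imwrite("pics/s2.png",cv2.resize(im[130:300,270:420,::-1],None,fx=3.5,fy=3.5,interpolation=cv2.INTER_CUBIC))
E
```

```text
[-0.07160814 -0.23169737 -0.19891622] [0.61439891 0.54791626 0.23347409] [0.51598715 0.21931663 0.1456283 ] 1.0057095172448194 0.0 [-0.05652885 -0.06948273  0.00570255]
```

View pics/s2.png

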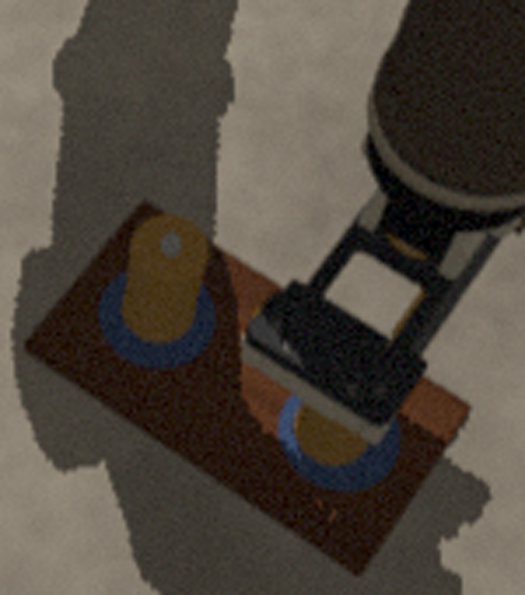

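The right weight stands upright on its felt spot at (170,290), and the open gripper is over the left weight at (335,430). Descend and grip.

Emit:
{"fn": "drive_tool", "kwargs": {
  "steps": [
    [0,0,0.5,-12,0],
    [0,0,0,-12,0],
    [0,0,0,-12,0],
    [0,0,0,-12,0],
    [0,0,0,-12,0],
    [0,0,0,-12,0],
    [0,0,0,-12,0],
    [0,0,0,-11,0],
    [0,0,0,0,0],
    [0,0,0,0,0],
    [0.2,0,0,0,0],
    [0.3,0,0,0,0],
    [0.36,0,0,0,0],
    [0.4,0,0,0,0],
    [0.42,0,0,0,0],
    [0.44,0,0,0,0],
    [0.44,0,0,0,0],
    [0.46,0,0,0,0],
    [0.47,0,0,0,0],
    [0.48,0,0,0,0]
  ]
}}

```text
clock: 13.88
position: [0.516, 0.2204, 0.0505]
ee_rot: [2.564, 1.816, 0.0]
force: [-0.5, 0.3, 1.0]
width: 0.522
gripper_force: 0.0
```

Emit:
{"fn": "drive_tool", "kwargs": {
  "steps": [
    [0.49,0,0,0,0],
    [0.5,0,0,0,0],
    [0.51,0,0,0,0],
    [0.52,0,0,0,0],
    [0.53,0,0,0,0],
    [0.54,0,0,0,0],
    [0.55,0,0,0,0],
    [0.55,0,0,0,0],
    [0.6,0,0,0,0],
    [0.6,0,0,0,0]
  ],
  "grip_force": 28
}}

```text
clock: 14.72
position: [0.5156, 0.2206, 0.0505]
ee_rot: [-2.563, -1.816, 0.001]
force: [-2.7, 1.3, 2.3]
width: 0.47
gripper_force: 28.0
```

Emit:
{"fn": "drive_tool", "kwargs": {
  "steps": [
    [0.6,0,0,1,0],
    [0.6,0,0,2,0],
    [0.6,0,0,3,0],
    [0.6,0,0,5,0],
    [0.6,0,0,6,0],
    [0.6,0,0,6,0],
    [0.6,0,0,6,0],
    [0.6,0,0,6,0],
    [0.6,0,0,6,0],
    [0.6,0,0,6,0],
    [0.6,0,0,4,0],
    [0.6,0,0,2,0],
    [0.6,0,0,0,0],
    [0.6,0,0,0,0],
    [0.6,0,0,0,0],
    [0.6,0,0,0,0]
  ]
}}

```text
clock: 16.05
position: [0.5157, 0.2203, 0.1032]
ee_rot: [-2.563, -1.816, 0.001]
force: [-0.1, 0.7, -5.6]
width: 0.472
gripper_force: 28.0
```

```bash
python3 f.py
```

```text
[-6.16851547e-05 -2.85476760e-01 -6.58234573e+00] [0.36526091 0.46986814 0.30980067] [0.51590154 0.22043407 0.1034593 ] 0.46771735126136177 27.99880888313055 [-0.00636468 -0.09356372  0.00387287]
```

It pulls 6.5 N, about 0.66 kg: the heavier. I'll touch it down softly, completing its weighing, then lift it high to carry it.

Emit:
{"fn": "drive_tool", "kwargs": {
  "steps": [
    [0.6,0,0,-3,0],
    [0.6,0,0,-6,0],
    [0.6,0,0,-6,0],
    [0.6,0,0,-6,0],
    [0.6,0,0,-6,0],
    [0.6,0,0,-6,0],
    [0.6,0,0,-6,0],
    [0.6,0,0,-5,0],
    [0.6,0,0,-3,0],
    [0.6,0,0,-2,0],
    [0.6,0,0,-1,0],
    [0.6,0,0,-1,0],
    [0.6,0,0,-0.5,0],
    [0.6,0,0,-0.5,0],
    [0.6,0,0,-0.3,0],
    [0.6,0,0,-0.3,0],
    [0.6,0,0,-0.3,0],
    [0.6,0,0,0,0],
    [0.6,0,0,0,0],
    [0.6,0,0,0,0]
  ]
}}

```text
clock: 18.02
position: [0.516, 0.2205, 0.0507]
ee_rot: [2.563, 1.816, 0.0]
force: [-0.8, 0.3, -6.8]
width: 0.465
gripper_force: 28.0
```

```bash
python3 f.py
```

```text
[ 0.14784353 -0.24052433 -6.18213831] [0.47373552 0.39417512 0.20086229] [0.51594523 0.22041826 0.05063452] 0.4669432312222412 27.99877267330885 [-0.03749799 -0.05630509 -0.05799296]
```

Emit:
{"fn": "drive_tool", "kwargs": {
  "steps": [
    [0.6,0,0,-0.3,0],
    [0.6,0,0,-0.3,0],
    [0.6,0,0,-0.3,0],
    [0.6,0,0,0,0],
    [0.6,0,0,0,0],
    [0.6,0,0,0,0]
  ]
}}

```text
clock: 18.82
position: [0.516, 0.2205, 0.0505]
ee_rot: [2.563, 1.816, 0.001]
force: [-2.9, -2.1, 5.2]
width: 0.464
gripper_force: 28.0
```

```bash
python3 f.py
```

```text
[-3.2229479  -2.19304199  5.18220387] [0.50333726 0.47536154 0.16477168] [0.51604189 0.22053194 0.05049507] 0.47045502461076233 28.00092877820134 [-0.50096495  0.61686329  0.06278894]
```

Emit:
{"fn": "drive_tool", "kwargs": {
  "steps": [
    [0.53,0,0,0,0],
    [0.5,0,0,0,0],
    [0.48,0,0,0,0],
    [0.46,0,0,0,0],
    [0.44,0,0,0,0],
    [0.44,0,0,0,0],
    [0.44,0,0,0,0],
    [0.46,0,0,0,0],
    [0.48,0,0,0,0],
    [0.49,0,0,0,0],
    [0.5,0,0,0,0],
    [0.51,0,0,0,0],
    [0.52,0,0,0,0],
    [0.53,0,0,0,0],
    [0.54,0,0,0,0],
    [0.55,0,0,0,0],
    [0.55,0,0,0,0]
  ],
  "grip_force": 10
}}

```text
clock: 20.53
position: [0.5159, 0.2204, 0.0498]
ee_rot: [2.563, 1.816, -0.0]
force: [-0.3, -0.7, 0.4]
width: 0.47
gripper_force: 10.0
```

Emit:
{"fn": "drive_tool", "kwargs": {
  "steps": [
    [0.6,0,0,0,0],
    [0.6,0,0,0,0],
    [0.6,0,0,1,0],
    [0.6,0,0,2,0],
    [0.6,0,0,3,0],
    [0.6,0,0,5,0],
    [0.6,0,0,8,0],
    [0.6,0,0,10,0],
    [0.6,0,0,11,0],
    [0.6,0,0,12,0],
    [0.6,0,0,12,0],
    [0.6,0,0,12,0],
    [0.6,0,0,12,0],
    [0.6,0,0,12,0],
    [0.6,0,0,12,0],
    [0.6,0,0,12,0],
    [0.6,0,0,12,0],
    [0.6,0,0,8,0],
    [0.6,0,0,4,0],
    [0.6,0,0,2,0]
  ],
  "grip_force": 28
}}

```text
clock: 22.2
position: [0.5162, 0.2205, 0.2005]
ee_rot: [2.563, 1.816, 0.001]
force: [0.2, -0.1, -6.4]
width: 0.468
gripper_force: 28.0
```

Emit:
{"fn": "drive_tool", "kwargs": {
  "steps": [
    [0.6,0,-4,0,0],
    [0.6,-0.5,-8,0,0],
    [0.6,-1,-14,0,0],
    [0.6,-1,-18,0,0],
    [0.6,-1,-18,0,0],
    [0.6,-1,-18,0,0],
    [0.6,-1,-18,0,0],
    [0.6,-1,-18,0,0],
    [0.6,-1,-18,0,0],
    [0.6,-1,-18,0,0],
    [0.6,-1,-18,0,0],
    [0.6,-1,-18,0,0],
    [0.6,-1,-18,0,0],
    [0.6,-1,-18,0,0],
    [0.6,-1,-18,0,0],
    [0.6,-1,-18,0,0],
    [0.6,-1,-18,0,0],
    [0.6,-1,-18,0,0],
    [0.6,-1,-18,0,0],
    [0.6,-1,-18,0,0]
  ]
}}

```text
clock: 23.87
position: [0.4964, -0.1132, 0.199]
ee_rot: [-2.563, -1.815, 0.002]
force: [-0.1, 0.5, -6.4]
width: 0.467
gripper_force: 28.0
```

Emit:
{"fn": "drive_tool", "kwargs": {
  "steps": [
    [0.6,-1,-18,0,0],
    [0.6,-1,-18,0,0],
    [0.6,-1,-14,0,0],
    [0.6,-1,-12,0,0],
    [0.6,-1,-8,0,0],
    [0.6,-0.5,-6,0,0],
    [0.6,0,-4,0,0],
    [0.6,0,-2,-2,0],
    [0.6,0,0,-4,0],
    [0.6,0,0,-6,0],
    [0.6,0,0,-6,0],
    [0.6,0,0,-6,0],
    [0.6,0,0,-6,0],
    [0.6,0,0,-4,0],
    [0.6,0,0,-3,0],
    [0.6,0,0,-1.5,0],
    [0.6,0,0,0,0],
    [0.6,0,0,0,0],
    [0.6,0,0,0,0],
    [0.6,0,0,0,0]
  ]
}}

```text
clock: 25.53
position: [0.4922, -0.1936, 0.1616]
ee_rot: [2.563, 1.816, 0.001]
force: [-0.2, -0.4, -5.6]
width: 0.47
gripper_force: 28.0
```

```bash
python3 f.py
python3 - <<'E'
from h import *
im=cam("scene")["image"]; cv2.imwrite("pics/s3.png",im[:,:,::-1])
im=cam("top")["image"]; cv2.imwrite("pics/t3.png",im[:,:,::-1])
E
```

```text
[ 0.18698918  0.09208982 -6.72553307] [0.40657848 0.22456237 0.52738813] [ 0.49198664 -0.19357952  0.16131597] 0.4660111586732114 27.999289487488568 [ 0.07395021 -0.05248678  0.0076918 ]
```

View pics/s3.png

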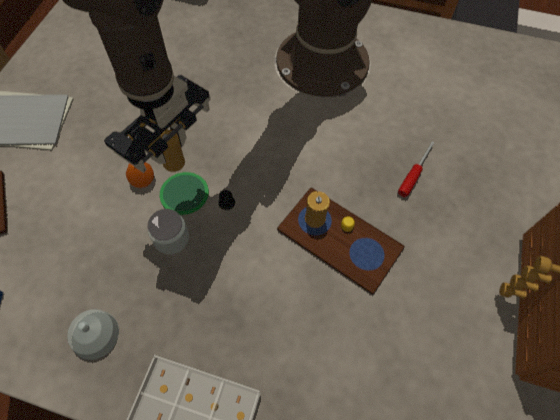

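View pics/t3.png

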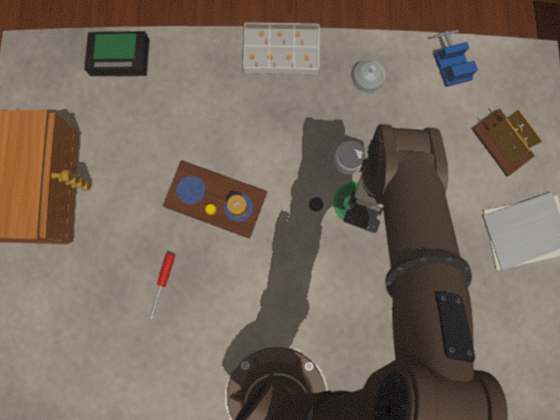

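The scene shows the held weight at (173,157), upright above the mat, with the light one standing on its spot at (318,210) and bystanders unmoved. Last, a quick numeric check of the held weight against the mat and of the light one on its spot.

Run:
```python
from h import *
from m import big,box
d=cam("scene"); im=d["image"]; hsv=cv2.cvtColor(im,cv2.COLOR_RGB2HSV).astype(int); H,S,V=hsv[...,0],hsv[...,1],hsv[...,2]
w=big((H>12)&(H<32)&(S>90)&(V>45)&box(im.shape,(155,135,192,185))); ys,xs=np.nonzero(w)
print("held cols by row",[(int(r),int(xs[ys==r].min()),int(xs[ys==r].max())) for r in range(ys.min(),ys.max()+1,4)],ys.max())
a=np.linspace(0,6.28,60); Rm=rot(d).T
def proj(P): return cv2.projectPoints(np.asarray(P,float),cv2.Rodrigues(Rm)[0],-Rm@d["xyz"],K(d),np.array([d["k1"],0,0,0.]))[0].reshape(-1,2)
for z in(.124,.15,.18):
    p=proj([[.492+.022*np.cos(t),-.1933+.022*np.sin(t),z] for t in a]); print(z,p.min(0),p.max(0))
b=(H>100)&(H<130)&(S>80)&box(im.shape,(345,230,390,275)); ys,xs=np.nonzero(b); print("left spot",onplane(d,[[xs.mean(),ys.mean()]],.012))
```

```text
top mat (0.49594229459762573, -0.1808607578277588) 0.05152358487248421 [ 0.49703443 -0.16531092]
top tray ((493.2202453613281, 163.37612915039062), (237.43467712402344, 128.337158203125), 70.77628326416016)
top brass 204 206 205 209 10 centroid 205.4 207.4 [[0.45980963 0.17604412 0.092     ]]
top brass 227 246 195 216 302 centroid 236.8708609271523 205.26158940397352 [[0.46613905 0.10082498 0.092     ]]
scene mat (0.493708997964859, -0.1931188404560089) 0.05487571284174919 [ 0.49335653 -0.19359209]
scene tray ((499.1632080078125, 163.7769012451172), (238.91793823242188, 132.59027099609375), 70.68350219726562)
scene brass 307 329 191 211 335 centroid 318.0268656716418 200.72835820895523 [[0.47302897 0.10263022 0.092     ]]
scene brass 354 354 223 224 2 centroid 354.0 223.5 [[0.50080657 0.18204878 0.092     ]]
held cols by row [(135, 174, 177), (139, 170, 178), (143, 167, 179), (147, 168, 180), (151, 164, 181), (155, 164, 182), (159, 165, 184), (163, 166, 184), (167, 164, 181), (171, 171, 175)] 171
0.124 [163.16194805 152.63026455] [185.23330559 170.88497917]
0.15 [160.42771726 145.00185641] [183.07209715 163.54737944]
0.18 [157.09257274 135.70405738] [180.43759689 154.5922827 ]
left spot [[0.51828501 0.22562065 0.012     ]]
```

```bash
python3 -c "
from cell import arm; print(arm.sign_off())"
```

```text
the job is handed in; nothing more can be done
None
```

The job is handed in: the left weight is the heavier (about 0.66 kg) and is held upright about 12 cm above the centre of the green mat, while the lighter right one (about 0.27 kg) stands released on its own felt spot.

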